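# Eject the cross-shaped blank from its press nest

## Robot

A 6-joint arm with a two-finger parallel gripper is mounted at the origin on the work surface. World frame = base frame: x ahead of the robot, y to its left, z up, the work surface at z = 0. Lengths are in m, angles in rad, forces in N, time in s.
With the tool pointing down it reaches from about 0.325 to 0.875 m from the base axis. Payload 4.4 kg.
Tool frame: the origin (TCP) lies midway between the tips of the shut fingers; the grasp point (between the pads) lies 19 mm behind it; z points along the fingers, y is the line along which they close (so a half turn about z gives the same grasp; the last joint's range is limited). The gripper opens to 85 mm and grips with 20 to 120 N. Pads are 22 mm wide; open, the fingers measure 114 mm over their backs; the gripper's body (76 mm by 85 mm) begins 54 mm behind the grasp point. The pads swing forward as they close: fully open they stand 13 mm farther back than shut.
Start: joints at [-0.15, 0.207, 1.542, -0, 1.393, -0.15], TCP at [0.575, -0, 0.231] pointing down, gripper open.
Joint ranges: [-2.73, 2.73], [-0.86, 2.22], [0.23, 2.46], [-1.11, 4.25], [0.08, 2.63], [-2.82, 2.82]. Speed limits (rad/s): [2.79, 2.79, 3.14, 3.14, 3.14, 3.14].

## Interface

Orientations are given as a rotation vector (axis times angle).
In Python, from plant import env, hand, kin, sense, imaging, workorder gives the robot as it stands. Calls block until the motion is done:
- env.move_ptp(position, orientation): joint-space move of the TCP to a pose.
- env.move_linear(position, velocity=0.15, ori=None): straight line of the TCP; ori=None keeps the orientation; velocity is the mean speed in m/s.
- env.move_j(angles): joint-space move.
- hand.set_gripper(opening, force=None): finger opening in m; force is the grip in N (None keeps the last); returns when the fingers have stopped.
- env.hold(seconds).
- kin.inverse_kinematics(position, orientation): joint angles nearest the present ones, or None.
- sense(): the state.
- imaging.capture(name): name is "scene" or "side" or "wrist"; returns the picture (420x560x3 uint8, red, green, blue); there is no depth.
- imaging.camera_model(name): a dict with "fovy" (degrees; the focal length in pixels is half the picture's height over the tangent of half this angle, whatever the lens; pixels are square), "cx", "cy" (the principal point, pixels), "R" (3x3) and "t" (3): a world point X has camera coordinates R X + t; the wrist camera has in their place "mount" (4x4, takes a point from camera to tool coordinates, whose origin is the TCP and whose axes are the flange's). Camera axes: x right, y down, z forward; pixel columns grow to the right and rows downward; lengths in m; the calibration is good to about 2 mm. A picture is of the moment at which its call begins: read the wrist's pose just before it. camera_model takes no time and is no camera call.
A pose or a line that the arm cannot do raises env.MotionError and nothing moves.
- workorder.job_done(): hands the job in; it is judged then, once.
The state is a dict: "time_s": time; "q": joint angles; "qvel": joint speeds; "effort": joint torques, N m; "eef_pos": TCP position; "ee_rot": TCP orientation; "ft_force": force on the tool from outside, world axes, zero at the start; "wrist_torque": the same for the moment, N m; "finger_gap": finger opening in m; "grasp_force": force on a finger pad.
Only numpy, scipy, OpenCV 4.12 (cv2) and the standard library are available. Lean on these libraries where they do the work, as an engineer would, in place of code of your own. Each camera call takes 0.05 s, during which the arm holds its last target. There are 200 camera calls.

## Task

Eject the cross-shaped blank: among the three ejector nests on the bench, find the one that holds it and press that nest's mushroom-headed plunger gently all the way down with the fingertips, so that its pusher slides the blank out onto the open landing; then let the plunger spring back up and withdraw. Do not touch the blanks or press the other two plungers, do not disturb anything else on the bench, and grip or lift nothing.

Things in the scene. Friction and masses are not known exactly. Their poses are not given: they have to be found in the camera images.
- cross_nest: Fixed green ejector nest holding the cross blank, 195 (x, from -85 to 110 mm) by 90 (y) mm; origin on its underside, z up. Tower (50 by 52 mm, 66 high) at x = -57 mm carries the plunger. Deck 20 mm above the bench; 8 mm high rails 60 mm apart (x -10 to 48 mm) hold the blank; beyond is the open landing, with an 8 mm lip at x = 104 mm. The 3 nests look alike and stand in any order.
- cross_plunger (a joint): Plunger of the cross blank's nest: 0 m up, at rest; grows as pressed straight down; stops at 0.012 m. Sprung: 3 N to start, 6 to 11 N fully down. It drives a flat pusher along the nest's +x (50 mm at full press), which pulls back as the plunger rises; the blank stays where it was pushed.
- cross_plunger_top (a point): Middle of the top of that plunger's steel mushroom head (32 mm diameter, flat top 26 mm across), 92 mm above the bench at rest, on the nest's centre line at x = -57 mm.
- cross_blank: Loose cross-shaped (plus sign, 50 by 50 mm over arms 18 mm wide) steel blank, 8 mm thick, 60 to 210 g; origin at the middle of its underside, z up. It starts on the deck between the rails, its centre at x = 20 mm in its nest's frame; a full press leaves the centre at about x = 66 mm, out on the landing.
- square_nest: Fixed green ejector nest holding the square blank, 195 (x, from -85 to 110 mm) by 90 (y) mm; origin on its underside, z up. Tower (50 by 52 mm, 66 high) at x = -57 mm carries the plunger. Deck 20 mm above the bench; 8 mm high rails 60 mm apart (x -10 to 48 mm) hold the blank; beyond is the open landing, with an 8 mm lip at x = 104 mm. The 3 nests look alike and stand in any order.
- square_plunger (a joint): Plunger of the square blank's nest: 0 m up, at rest; grows as pressed straight down; stops at 0.012 m. Sprung: 3 N to start, 6 to 11 N fully down. It drives a flat pusher along the nest's +x (50 mm at full press), which pulls back as the plunger rises; the blank stays where it was pushed.
- square_plunger_top (a point): Middle of the top of that plunger's steel mushroom head (32 mm diameter, flat top 26 mm across), 92 mm above the bench at rest, on the nest's centre line at x = -57 mm.
- square_blank: Loose plain square (50 by 50 mm) steel blank, 8 mm thick, 60 to 210 g; origin at the middle of its underside, z up. It starts on the deck between the rails, its centre at x = 20 mm in its nest's frame; a full press leaves the centre at about x = 66 mm, out on the landing.
- ring_nest: Fixed green ejector nest holding the ring blank, 195 (x, from -85 to 110 mm) by 90 (y) mm; origin on its underside, z up. Tower (50 by 52 mm, 66 high) at x = -57 mm carries the plunger. Deck 20 mm above the bench; 8 mm high rails 60 mm apart (x -10 to 48 mm) hold the blank; beyond is the open landing, with an 8 mm lip at x = 104 mm. The 3 nests look alike and stand in any order.
- ring_plunger (a joint): Plunger of the ring blank's nest: 0 m up, at rest; grows as pressed straight down; stops at 0.012 m. Sprung: 3 N to start, 6 to 11 N fully down. It drives a flat pusher along the nest's +x (50 mm at full press), which pulls back as the plunger rises; the blank stays where it was pushed.
- ring_plunger_top (a point): Middle of the top of that plunger's steel mushroom head (32 mm diameter, flat top 26 mm across), 92 mm above the bench at rest, on the nest's centre line at x = -57 mm.
- ring_blank: Loose ring-shaped (50 mm outside, 26 mm bore) steel blank, 8 mm thick, 60 to 210 g; origin at the middle of its underside, z up. It starts on the deck between the rails, its centre at x = 20 mm in its nest's frame; a full press leaves the centre at about x = 66 mm, out on the landing.
- drift: Steel drift punch standing upright, 22 mm diameter, 85 mm high, between two nests; origin under its middle. Bystander.
- oil: Small amber oil bottle standing upright, 34 mm diameter, 85 mm high, between two nests; origin under its middle. Bystander.
- wrench: Wrench lying flat, 160 mm long. Bystander.
- screwdriver: Screwdriver lying flat, 170 mm long. Bystander.
- bin: Yellow open bin of dowel pins, 150 by 100 mm, 75 mm high; origin under its middle. Bystander.
- parallel: Steel parallel bar lying down, 120 by 25 mm, 30 mm high; origin under its middle. Bystander.
- hexkey: L-shaped hex key lying flat, about 90 by 28 mm, 8 mm thick. Bystander.
There are look-alikes about, which are no part of the job. Leave any blue look-alike of the cross_nest alone.

How it is judged:
By the outcome, as a careful person would: the job done as asked, in the order asked, and still so for the second after the job is handed in, with the robot touching nothing.
It also fails if it takes over 32 s, if anything falls off the work surface, if the arm or the gripper's body presses on something with over 40 N, if the wrist force passes 120 N, or if a joint passes its speed limit or range.

## Working session

There is one attempt and no reset: what is moved stays moved. The work goes in short steps, each a Python script; the robot and the scene stay as the last script left them, time stands still between calls to the robot, and variables do not carry over. Pictures are saved under pics/ and viewed, at most 10 in all, crops included, and the job is handed in when it is done.

```bash
mkdir -p pics; python3 - <<'E'
from plant import env, hand, kin, sense, imaging
import cv2
for n in("scene","side"):
    im=imaging.capture(n); cv2.imwrite(f"pics/{n}0.png",cv2.resize(im[:,:,::-1],(800,600),interpolation=cv2.INTER_CUBIC))
    print(imaging.camera_model(n))
s=sense();print(s["time_s"],s["eef_pos"],s["ee_rot"],s["ft_force"])
E
```

```text
{'fovy': 57.352952364380364, 'cx': 275.9205656305689, 'cy': 212.38255232894016, 'R': array([[ 0.62601061,  0.77980269,  0.00429785],
       [ 0.6489005 , -0.51785246, -0.5574558 ],
       [-0.43247989,  0.35176212, -0.83019549]]), 't': array([-0.29629109, -0.26625629,  1.48888472])}
{'fovy': 47.34139134345547, 'cx': 280.266402770155, 'cy': 209.12915094865664, 'R': array([[ 0.86105391, -0.50836579,  0.01226312],
       [-0.31656554, -0.55474965, -0.76944076],
       [ 0.39796032,  0.6586479 , -0.63860044]]), 't': array([-0.40494669,  0.22690664,  1.0977556 ])}
0.1 [5.74317921e-01 9.98984439e-05 2.30241038e-01] [-2.22025133e+00 -2.22026794e+00  1.89463037e-03] [0.10862712 0.44191303 0.4625224 ]
```

View pics/scene0.png

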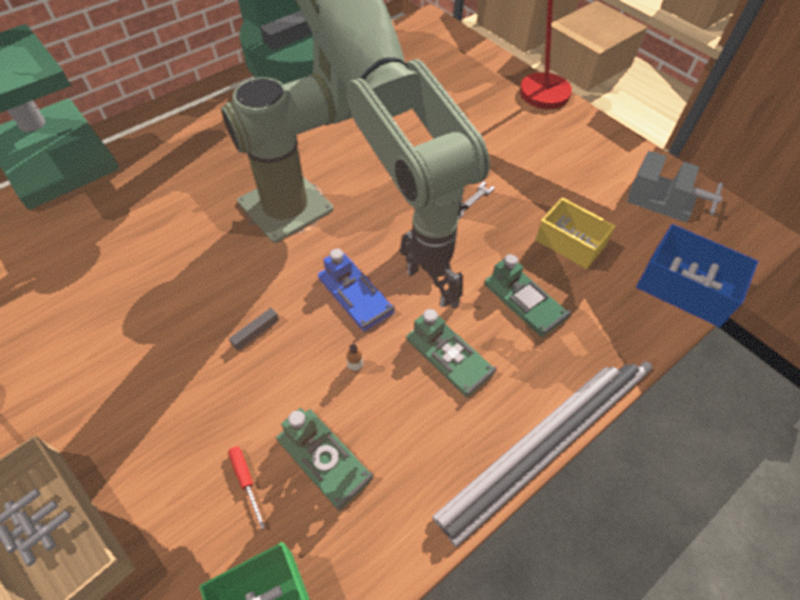

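Scene view (800×600): the green nests hold a square blank (527,297), a cross (453,352) and a ring (325,457). There is also a blue look-alike at (355,290). The middle green nest fits the description, with its plunger head near (431,315). I'll confirm in an enlarged crop and in the side view.

```bash
cat > h.py <<'E'
import numpy as np
from plant import imaging
def ray(name,u,v,z):
    m=imaging.camera_model(name); f=210/np.tan(np.radians(m["fovy"]/2))
    d=m["R"].T@np.array([(u-m["cx"])/f,(v-m["cy"])/f,1]); c=-m["R"].T@m["t"]
    return c+d*(z-c[2])/d[2]
def proj(name,X):
    m=imaging.camera_model(name); f=210/np.tan(np.radians(m["fovy"]/2))
    p=m["R"]@np.array(X)+m["t"]; return f*p[:2]/p[2]+[m["cx"],m["cy"]]
E
python3 - <<'E'
import cv2
from h import *
im=cv2.imread("pics/scene0.png")
cv2.imwrite("pics/crop.png",cv2.resize(im[285:405,390:550],(800,600),interpolation=cv2.INTER_CUBIC))
p=ray("scene",431*.7,314*.7,.092); b=ray("scene",453*.7,352*.7,.028)
print(p,b,np.linalg.norm((b-p)[:2]),proj("side",p)/.7,proj("side",b)/.7)
E
```

```text
[0.55402313 0.036795   0.092     ] [0.63066429 0.03949613 0.028     ] 0.07668875169808993 [429.44600932 277.60269163] [460.07540986 290.5877115 ]
```

View pics/crop.png

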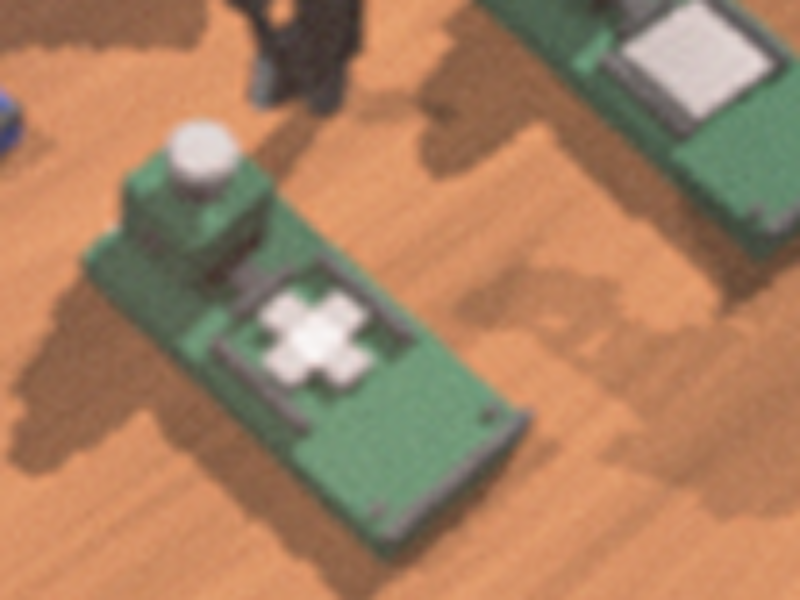

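View pics/side0.png

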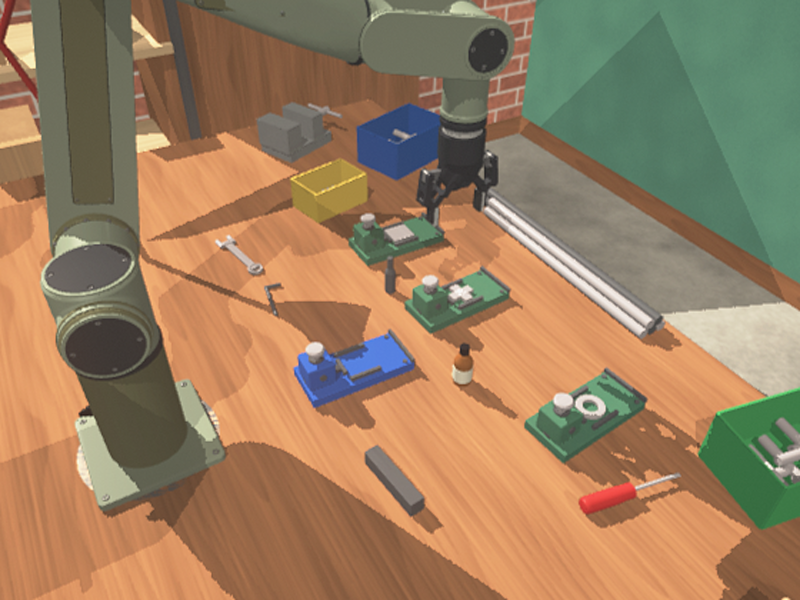

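The crop confirms the cross is in the middle nest, with its plunger at crop (203,143). In the side view that head is at about (430,281), and the drift stands beside it at (390,275). The oil bottle at (462,365) is further off. Next I'll shut the fingers, hover above the plunger and check with the wrist camera.

```bash
python3 - <<'E'
import cv2
from h import *
from plant import env,hand,sense
print(ray("side",430*.7,281*.7,.092), "drift", ray("side",390*.7,290*.7,0), ray("side",390*.7,261*.7,.085))
hand.set_gripper(0.0)
env.move_ptp([0.5535,0.036,0.16],[-2.2214,-2.2214,0])
s=sense();print(s["time_s"],s["eef_pos"],s["ee_rot"],s["ft_force"],s["finger_gap"])
for n,f in(("wrist",1),("side",0)):
    im=imaging.capture(n)[:,:,::-1]
    if not f:
        u,v=map(int,proj("side",[.5535,.036,.12])); im=im[v-60:v+60,u-80:u+80]
    cv2.imwrite(f"pics/{n}1.png",cv2.resize(im,(800,600),interpolation=cv2.INTER_CUBIC))
    if not f: print("crop origin",u-80,v-60,"x5")
m=imaging.camera_model("wrist");print(m)
E
```

```text
[0.54939199 0.02758042 0.092     ] drift [0.52821898 0.13988987 0.        ] [0.52045017 0.1268129  0.085     ]
1.2917 [0.55327327 0.03600785 0.15972225] [-2.21997560e+00 -2.22231042e+00  1.69578766e-03] [ 0.57380101 -0.04800182  1.03731942] -1.848542070258523e-05
crop origin 221 126 x5
{'fovy': 62.453281846726405, 'cx': 273.0021825249614, 'cy': 213.31037621172865, 'mount': array([[ 8.44738827e-05, -9.46180226e-01, -3.23640189e-01,
         8.33104506e-02],
       [ 9.99999845e-01, -9.79550117e-05,  5.47388646e-04,
        -1.56957711e-03],
       [-5.49630491e-04, -3.23640185e-01,  9.46180072e-01,
        -1.43683952e-01],
       [ 0.00000000e+00,  0.00000000e+00,  0.00000000e+00,
         1.00000000e+00]])}
```

View pics/wrist1.png

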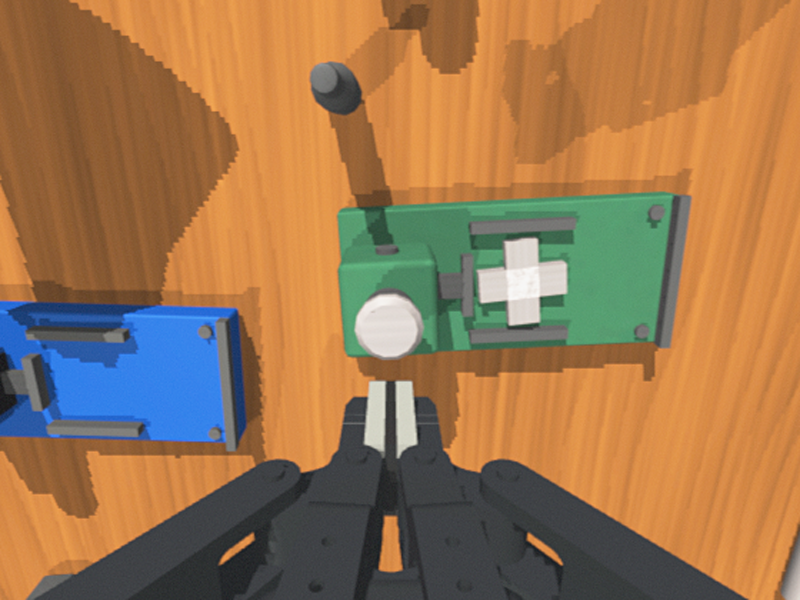

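View pics/side1.png

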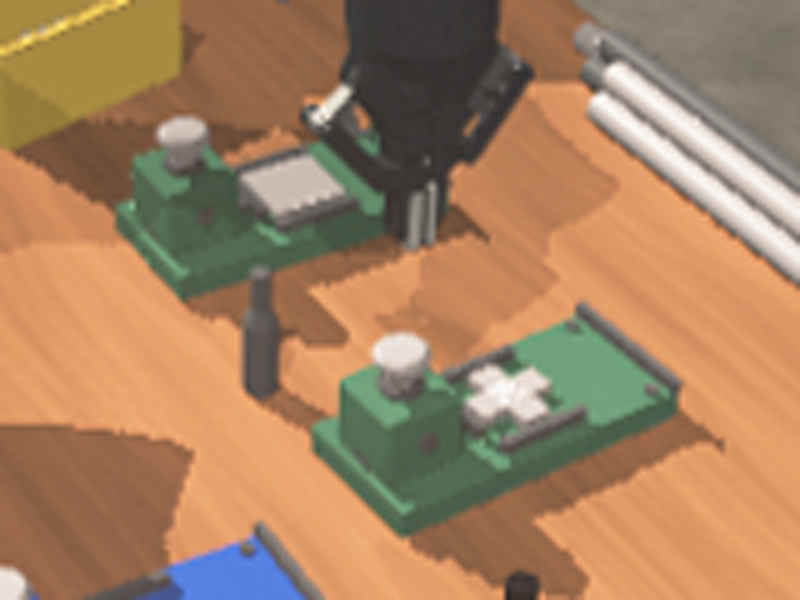

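The wrist view shows the head's top at about (389,324), with the cross blank at (522,281) and the drift far off at (333,85). The fingers are level in x and offset in y. I'll locate the head from the wrist pixel and check it against the other views.

```bash
cat >> h.py <<'E'
from scipy.spatial.transform import Rotation as Ro
def wray(u,v,z,pos,rot):
    m=imaging.camera_model("wrist"); f=210/np.tan(np.radians(m["fovy"]/2)); M=m["mount"]; R=Ro.from_rotvec(rot).as_matrix()
    d=R@M[:3,:3]@np.array([(u-m["cx"])/f,(v-m["cy"])/f,1]); c=R@M[:3,3]+pos
    return c+d*(z-c[2])/d[2]
E
python3 - <<'E'
from h import *
from plant import sense
s=sense();a=(s["eef_pos"],s["ee_rot"])
h=wray(389*.7,324*.7,.092,*a);b=wray(522*.7,281*.7,.028,*a)
print("wrist",h,"blank",b,np.linalg.norm((b-h)[:2]),"edges",wray(355*.7,324*.7,.09,*a),wray(423*.7,324*.7,.09,*a))
print("tip",wray(391*.7,383*.7,.16,*a))
print("side",ray("side",301.2,196,.092),"scene",ray("scene",430.6*.7,313.6*.7,.092))
print("side blank",ray("side",221+507/5,126+392/5,.028))
E
```

```text
wrist [0.55439911 0.03570508 0.092     ] blank [0.63249735 0.0377193  0.028     ] 0.07812420828556278 edges [0.53850254 0.03496709 0.09      ] [0.57032206 0.03489417 0.09      ]
tip [0.5548158  0.04116881 0.16      ]
side [0.55147832 0.02986569 0.092     ] scene [0.55270491 0.03679273 0.092     ]
side blank [0.62900298 0.03533617 0.028     ]
```

The wrist fix gives a 32 mm head diameter and 78 mm from head to blank (77 expected). It agrees with the scene view to about 2 mm, so I'll press there.

```bash
python3 - <<'E'
import cv2
from h import *
from plant import env,sense
x,y=.554,.0355
env.move_linear([x,y,.100],.08); env.hold(.2)
f0=sense()["ft_force"][2]; print("f0",f0)
z=.096
while z>.0765:
    env.move_linear([x,y,z],.02); env.hold(.05)
    s=sense(); f=s["ft_force"][2]-f0
    print(round(z,4),round(s["eef_pos"][2],4),round(f,2))
    if f>16: break
    z-=.002 if z>.0825 else .001
env.hold(.3)
im=imaging.capture("side")[:,:,::-1]
cv2.imwrite("pics/press.png",cv2.resize(im[126:246,221:381],(800,600),interpolation=cv2.INTER_CUBIC))
s=sense();print(s["time_s"],s["eef_pos"],s["ft_force"])
E
```

```text
f0 1.1441371996652387
0.096 0.0959 -2.15
0.094 0.0939 -1.41
0.092 0.0921 -0.57
0.09 0.0903 2.92
0.088 0.0883 2.74
0.086 0.0863 3.83
0.084 0.0843 4.29
0.082 0.0824 4.18
0.081 0.0815 3.74
0.08 0.0806 6.23
0.079 0.08 8.52
0.078 0.08 12.55
0.077 0.0799 18.78
6.8417 [0.55449608 0.0354819  0.07991841] [-7.58678216 -0.19720119 18.56101888]
```

View pics/press.png

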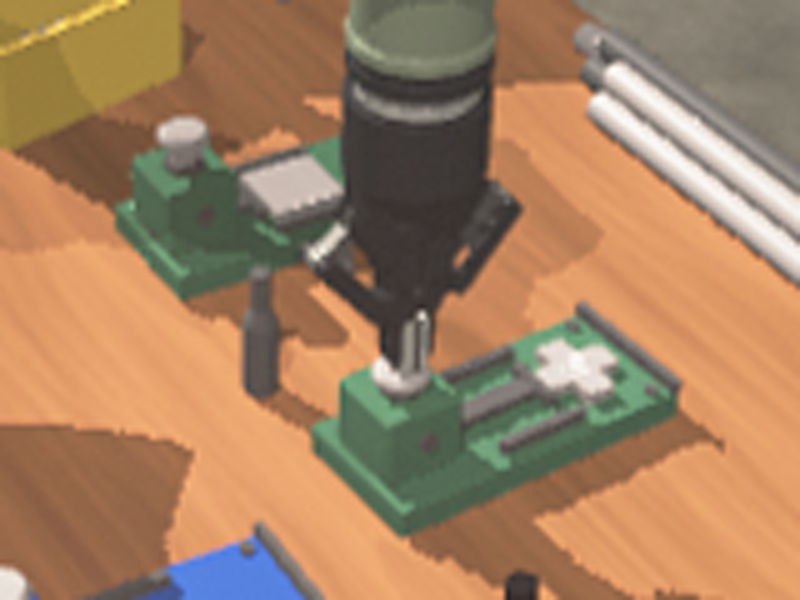

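The plunger is on its stop: the TCP holds at 0.080 m while the force rises. The pusher is fully out and the cross blank sits on the landing at crop (577,367). I'll release and withdraw.

```bash
python3 - <<'E'
import cv2
from h import *
from plant import env,sense
env.move_linear([.554,.0355,.10],.02)
env.move_linear([.554,.0355,.20],.1); env.hold(.4)
s=sense();a=(s["eef_pos"],s["ee_rot"]);print(s["time_s"],a)
cv2.imwrite("pics/end.png",cv2.resize(imaging.capture("wrist")[:,:,::-1],(800,600)))
E
```

```text
9.6917 (array([0.55388449, 0.03549977, 0.19972918]), array([-2.22110468e+00, -2.22114343e+00,  5.74066176e-04]))
```

View pics/end.png

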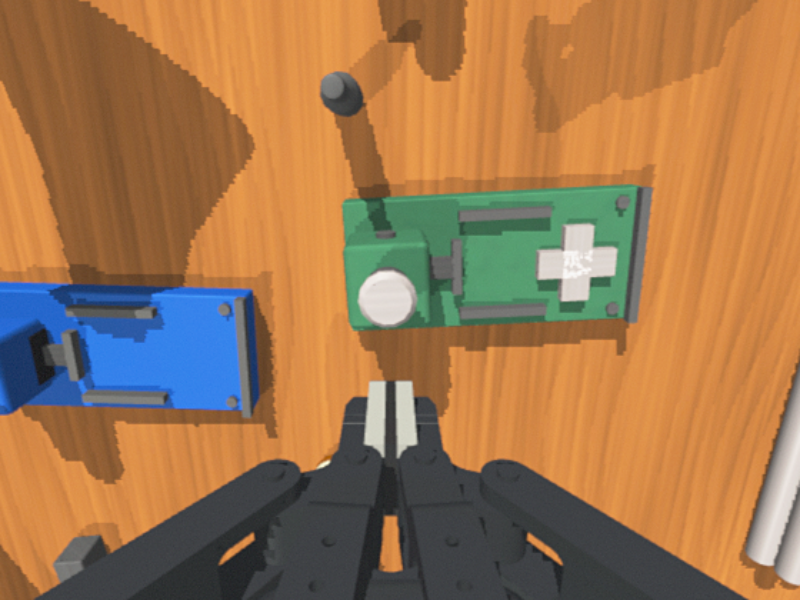

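The blank rests on the landing at (577,263), the pusher is back at (457,266), the plunger is up at (387,297) and the drift still stands. I'm handing the job in.

```bash
python3 -c "
from plant import workorder
print(workorder.job_done())"
```

```text
the job is handed in; nothing more can be done
None
```

The cross blank is out on its landing, its plunger has sprung back up, the arm is withdrawn clear, and the job was handed in at about 10 s; no verdict was returned.

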